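# Clamp a solder bar in the cut-off clamp with its T-handle screw

## Task

Lay the loose solder bar into the guide channel of the cut-off clamp and slide it in until its end is against the end stop. Then run the clamp's screw down clockwise by its T-handle, half turn by half turn, until the rubber pad grips the bar with about 40 N: solder is soft, so never press it with more than 70 N. Let go, and leave the other things on the bench where they are.

Things in the scene. Friction and masses are not known exactly. Their poses are not given: they have to be found in the camera images.
- bar_mid (a point): Centre (6 mm above the underside) of the solder bar to be clamped: a plain grey cast bar 186 mm long (its y axis), 16 mm wide (x), 12 mm high (z), ends alike, lying alone on the bench to the right of the clamp. Three more such bars lie stacked far back on the left: leave those. Home, this point is at x = 0, y = -58 mm, z = 36 mm in the frame of cutoff_clamp, bar along the clamp's y.
- solder_bar: The same solder bar, 0.22 kg (up to a third more or less); origin at the centre of its underside.
- cutoff_clamp: Grey cast C-frame clamp bolted to the bench. Origin on the bench under the screw's axis; z up, y along the guide channel to the end stop (left, seen from the robot), x to the column at the back. Foot plate x -38 to 62, y -75 to 55 mm. Column x 32 to 60 mm, 42 mm wide. Arm with a round boss (radius 21 mm) over the channel: underside 96 mm, top 139 mm above the bench.
- channel_mouth (a point): Middle of the channel's floor at its open right end, where the bar is fed in (clamp frame: y = -75 mm), 30 mm above the bench; axes as the clamp's. Guide rails, 8 mm high, leave a slot 19.5 mm wide from y = -60 mm (15 mm in) to the stop; up to there its mouth flares out to 34 mm. Right of this point the bar sticks out freely.
- stop_face (a point): Middle of the foot of the end stop's face, on the channel's floor (clamp frame: y = +35 mm), 30 mm above the bench; axes as the clamp's. The stop is 44 mm wide and 17 mm high. 110 mm from channel_mouth.
- spindle: The clamp's screw with T-handle, foot and rubber pad. Origin on its axis at the height of the T-bar's middle, 198 to 205 mm above the bench at first; goes down 20 mm for each clockwise turn (seen from above), stays where it is left. The pad's face (23 mm across) is about 142 mm below the origin, but the foot's lock nut is set anew for each job: up to 4 mm more or less, so feel for the touch.
- t_bar (a point): Middle of the T-bar, on the screw's axis; its x axis lies along the bar and turns with it. Straight level round rod 10 mm thick, 62 mm to each side (collars 13 mm thick on the last 6 mm); hub 25 mm across, 17 mm below to 10 mm above the rod's middle line. The thread is stiff: running free takes a steady 0.20 N m (4.6 N at 43 mm from the axis).
- t_handle: The turning T-handle, same point and axes as t_bar. Once the pad touches, its rubber gives 1 mm for each 30 N, so the pad force grows by 95 N for each radian (40 N: 0.42 rad), and each newton of pad force adds 0.0032 N m to the turning moment: 40 N on the pad adds 0.127 N m (3.0 N at 43 mm from the axis) to what running free took.
- pliers: Pliers with red handles, 161 mm long, lying at the left; leave alone.
- screwdriver: Yellow-handled screwdriver, 185 mm long, lying left of the clamp; leave alone.
- marker: Marker pen, 132 mm long and 15 mm thick, lying near the bench's front edge in front of the clamp; leave alone.
- bronze_block: Flat bronze block, 85 x 61 x 10 mm, lying to the right of the clamp, towards the back; leave alone.
- timer: Small white timer, 68 x 62 x 21 mm, lying to the right; leave alone.

How it is judged:
By the outcome, as a careful person would: the job done as asked, in the order asked, and still so for the second after the job is handed in, with the robot touching nothing.
It also fails if it takes over 72 s, if anything falls off the work surface, if the arm or the gripper's body presses on something with over 40 N, if the wrist force passes 120 N, or if a joint passes its speed limit or range.

## Robot

A 6-joint arm with a two-finger parallel gripper is mounted at the origin on a cart in front of the work surface, level with it; the furniture and walls round the work are solid. World frame = base frame: x ahead of the robot, y to its left, z up, the work surface at z = 0. Lengths are in mm, angles in rad, forces in N, time in s.
With the tool pointing down it reaches from about 350 to 875 mm from the base axis. Payload 4.2 kg.
Tool frame: the origin (TCP) lies at the very end of the fingers, on their centre line; the grasp point (between the pads) lies arm.grip_point_offset behind it (arm.grip_point_offset is the distance from the TCP to the grasp point, in mm); z points along the fingers, y is the line along which they close (so a half turn about z gives the same grasp; the last joint's range is limited). The gripper opens to 85 mm and grips with 20 to 120 N. Pads are 22 mm wide; open, the fingers measure 114 mm over their backs; the gripper's body (76 mm by 85 mm) begins 54 mm behind the grasp point. The pads swing forward as they close: fully open they stand 13 mm farther back than shut.
Start: joints at [-1.091, 0.385, 0.008, 0, -1.194, -0.259], TCP at [136.899, -609.801, 231.312] pointing down, gripper open.
Joint ranges: [-3.14, 3.14], [-1.21, 2.06], [-1.07, 1.41], [-3.16, 2.05], [-2.99, -0.16], [-3.1, 3.1]. Speed limits (rad/s): [2.79, 2.79, 3.14, 3.14, 3.14, 3.14].

## Interface

Orientations are given as a unit quaternion [x, y, z, w].
In Python, from bench import arm, cams, ticket gives the robot as it stands.
- The arm moves only by the tool servo_tool, never from a script. Its argument "commands" is a list that holds one entry, the list of rows, each a list of 7 numbers: the closure in counts, from 0 (fully open) to 255 (shut), then the shift along the tool's x, y, z in m, then the turn, a rotation vector about the tool's x, y, z in degrees. In form: [[[grip, x, y, z, ax, ay, az], ...]]. A call has 1 to 10 rows; each row shifts and turns the commanded pose from where the row before left it, along the tool's axes as they then stand; what a row does not reach is not made up. A row lasts 1/12 s, in which the tool goes at most 41.7 mm and 7.16 degrees, less where a joint would pass 70% of its speed; a pose out of reach is approached as far as the arm can. A call with a gripper value outside its range is refused whole. The fingers move at their own pace and stop on an object; the grip force is fixed at half the most. Time passes only in rows, so rows that do not move let the fingers close. It gives the time, the measured TCP pose, the force, the opening and the grip force at its end, in the units of the state.
- arm.read_state(): the state, without advancing time (a new reading comes with each control period).
- cams.get_image(name): name is "side" or "top" or "wrist"; returns a dict with "frame" (384x512x3 uint8, blue, green, red), "K" (3x3 intrinsics, pixels), "T" (4x4, takes a point from camera to world coordinates). Camera axes: x right, y up, looking along -z (the intrinsics and any distortion apply to the point x, -y, -z); pixel columns grow to the right and rows downward; lengths in mm; the calibration is good to about 2 mm. The wrist camera is an equidistant fisheye: a pixel r from the principal point sees the ray r / f radians off the axis. A picture is of the moment at which its call begins. There is no depth.
- ticket.job_done(): hands the job in; it is judged then, once.
The state is a dict: "clock": time; "joints": joint angles; "joint_vel": joint speeds; "joint_efforts": joint torques, N m; "position": TCP position; "ee_rot": TCP orientation; "contact_force": force on the tool from outside, world axes, zero at the start; "wrist_torque": the same for the moment, N m; "gripper_width": finger opening in mm; "grasp_force": force on a finger pad.
Only numpy, scipy, OpenCV 4.12 (cv2) and the standard library are available. Lean on these libraries where they do the work, as an engineer would, in place of code of your own. Each camera call takes 0.05 s, during which the arm holds its last target. There are 200 camera calls.

## Working session

There is one attempt and no reset: what is moved stays moved. The work goes in short steps, Python scripts to look and compute and a tool call to move; the robot and the scene stay as the last step left them, time stands still between calls to the robot, and variables do not carry over. Pictures are saved under pics/ and viewed, at most 10 in all, crops included, and the job is handed in when it is done.

Besides the shell and the picture viewer there is one more tool, called after "Call:" by a JSON object that holds its "fn" and its "kwargs". servo_tool: Moves the arm, as the interface text tells. Its arguments: {"type":"object","properties":{"commands":{"type":"array","items":{"type":"array","items":{"type":"array","items":{"type":"number"}}}}},"required":["commands"]}

```bash
mkdir -p pics; ls; python3 - <<'E'
from bench import arm,cams,ticket
import cv2,numpy as np
print(arm.read_state()); print(arm.grip_point_offset)
for n in ("top","side","wrist"):
    d=cams.get_image(n); cv2.imwrite(f"pics/{n}0.png",d["frame"]); print(n,d["K"].tolist(),np.round(d["T"],4).tolist(),[k for k in d])
E
```

```text
pics
{'clock': 0.0, 'joints': array([-1.09143127e+00,  3.85544518e-01,  6.61074099e-03, -4.63466356e-04,
       -1.19399548e+00, -2.58609834e-01]), 'joint_vel': array([-4.36237084e-04, -1.69185896e-04,  1.99111423e-04, -2.26567649e-03,
       -1.00025552e-03,  4.37859428e-05]), 'joint_efforts': array([-1.31964171e-03, -3.92289090e+01,  1.88396806e+01,  4.18618575e+00,
       -4.68659273e-03,  7.14575332e-07]), 'position': array([ 136.7397699 , -609.25749047,  230.22821867]), 'ee_rot': array([-1.10068583e-01,  9.93923399e-01,  1.07236729e-03, -1.83754761e-04]), 'contact_force': array([0.24418138, 0.1949456 , 0.22303522]), 'wrist_torque': array([-0.00163088,  0.00953767, -0.03516268]), 'grasp_force': 0.0, 'gripper_width': 85.3603847756926}
18.700000000000003
top [[473.67598593536803, 0.0, 249.05813542657978], [0.0, 473.67598593536803, 192.79822501437846], [0.0, 0.0, 1.0]] [[-0.0173, 0.9982, -0.0566, 389.8321], [-0.9996, -0.0185, -0.0211, -32.4176], [-0.0221, 0.0563, 0.9982, 1352.4343], [0.0, 0.0, 0.0, 1.0]] ['frame', 'K', 'T']
side [[407.6450312226755, 0.0, 257.2127588931347], [0.0, 407.6450312226755, 192.90146180659346], [0.0, 0.0, 1.0]] [[0.9936, 0.0591, -0.0966, 337.6284], [-0.1114, 0.3587, -0.9268, -1129.1678], [-0.0201, 0.9316, 0.3629, 576.2742], [0.0, 0.0, 0.0, 1.0]] ['frame', 'K', 'T']
wrist [[297.3186396354542, 0.0, 256.774114698861], [0.0, 297.3186396354542, 187.1554917002709], [0.0, 0.0, 1.0]] [[-0.2187, -0.9353, -0.2783, 65.9566], [0.9758, -0.2087, -0.0654, -625.3349], [0.003, -0.2859, 0.9583, 373.538], [0.0, 0.0, 0.0, 1.0]] ['frame', 'K', 'T']
```

View pics/top0.png

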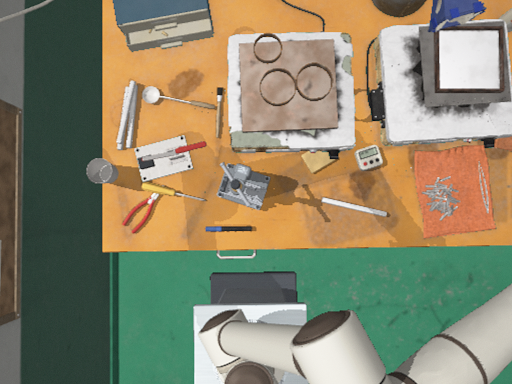

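View pics/side0.png

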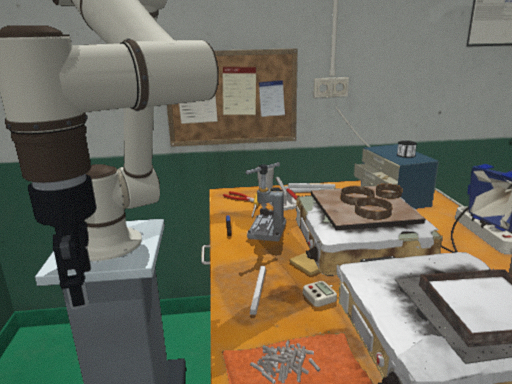

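The top view shows the bar from about (322,201) to (388,214), the clamp around (245,186) and the marker at (230,229). I'll enlarge this area.

```bash
cat > h.py <<'E'
from bench import arm,cams,ticket
import cv2,numpy as np
from scipy.spatial.transform import Rotation as R
def ray(d,u,v,fish=False):
    K=d["K"]; x=(u-K[0,2])/K[0,0]; y=(v-K[1,2])/K[1,1]
    if fish:
        r=np.hypot(x,y); s=np.sin(r)/max(r,1e-9); c=np.array([x*s,-y*s,-np.cos(r)])
    else: c=np.array([x,-y,-1.])
    return d["T"][:3,3], d["T"][:3,:3]@c
def at(d,u,v,z,fish=False):
    o,r=ray(d,u,v,fish); return o+r*(z-o[2])/r[2]
def proj(d,P,fish=False):
    T=d["T"]; c=T[:3,:3].T@(np.asarray(P,float)-T[:3,3]); p=np.array([c[0],-c[1],-c[2]])
    if fish:
        q=np.hypot(p[0],p[1]); t=np.arctan2(q,p[2]); n=p[:2]/max(q,1e-9)*t
    else: n=p[:2]/p[2]
    K=d["K"]; return n[0]*K[0,0]+K[0,2], n[1]*K[1,1]+K[1,2]
def st():
    s=arm.read_state(); r=R.from_quat(s["ee_rot"]).as_matrix()
    print("t",round(s["clock"],2),"pos",s["position"].round(1),"R",r.round(3).tolist(),"F",s["contact_force"].round(1),"M",s["wrist_torque"].round(2),"w",round(s["gripper_width"],1),"g",round(s["grasp_force"],1),"q",s["joints"].round(2))
    return s,r
E
python3 - <<'E'
from h import *
d=cams.get_image("top"); f=d["frame"]
c=cv2.resize(f[150:230,200:400],None,fx=4,fy=4,interpolation=cv2.INTER_CUBIC); cv2.imwrite("pics/top1.png",c)
g=f.astype(int); 
m=((g.min(2)>165)).astype(np.uint8); m[:190]=0;m[225:]=0;m[:,:310]=0;m[:,395:]=0
ys,xs=np.nonzero(m); print(len(xs),cv2.minAreaRect(np.c_[xs,ys].astype(np.float32)))
b=cv2.boxPoints(cv2.minAreaRect(np.c_[xs,ys].astype(np.float32)))
for p in b: print(p,at(d,p[0],p[1],12).round(1))
print(at(d,xs.mean(),ys.mean(),12))
E
```

```text
291 ((353.63275146484375, 206.4309539794922), (64.9876708984375, 4.641976833343506), 13.13402271270752)
[321.46152 201.30766] [ 438.1 -208.1   12. ]
[322.51633 196.78712] [ 450.8 -211.4   12. ]
[385.804   211.55424] [ 406.  -387.6   12. ]
[384.74918 216.07478] [ 393.3 -384.2   12. ]
[ 422.67844053 -295.47944956   12.        ]
```

View pics/top1.png

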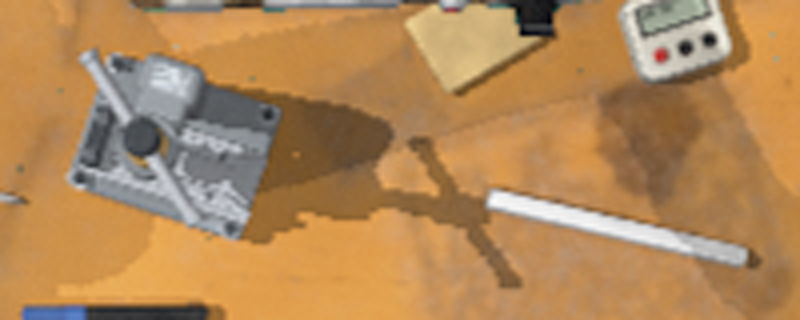

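The enlarged view shows the bar's ends at full-image (322,200) and (387,214). The T-bar runs from (222,164) to (249,205) with its hub at (235.5,184.5), and the clamp is turned about 19°. Next I move over the bar's right end, camera side away from the clamp, and look from near.

```bash
cat >> h.py <<'E'
def plan(P,yaw_deg,n,grip=0,level=True,s=None):
    """rows to bring TCP to P, tool z down, tool x at world yaw"""
    s=s or arm.read_state(); p=s["position"]; r0=R.from_quat(s["ee_rot"])
    a=np.radians(yaw_deg); X=np.array([np.cos(a),np.sin(a),0]);Z=np.array([0,0,-1.]);Y=np.cross(Z,X)
    rt=R.from_matrix(np.c_[X,Y,Z]); rv=(r0.inv()*rt).as_rotvec()
    step=R.from_rotvec(rv/n); r=r0
    for i in range(n):
        d=r.inv().apply((np.asarray(P)-p)/n)/1000
        print([grip]+[round(float(v),4) for v in d]+[round(float(v),2) for v in np.degrees(rv/n)],end=",\n")
        r=r*step
E
python3 - <<'E'
from h import *
plan([407,-355,200],255.7,10,0)
E
```

```text
[0, -0.0319, 0.0189, 0.0031, 0.01, 0.0, -6.31],
[0, -0.0338, 0.0153, 0.0031, 0.01, 0.0, -6.31],
[0, -0.0353, 0.0115, 0.0031, 0.01, 0.0, -6.31],
[0, -0.0363, 0.0075, 0.0031, 0.01, 0.0, -6.31],
[0, -0.0369, 0.0035, 0.0031, 0.01, 0.0, -6.31],
[0, -0.0371, -0.0006, 0.0031, 0.01, 0.0, -6.31],
[0, -0.0368, -0.0046, 0.0031, 0.01, 0.0, -6.31],
[0, -0.0361, -0.0087, 0.0031, 0.01, 0.0, -6.31],
[0, -0.0349, -0.0126, 0.0031, 0.01, 0.0, -6.31],
[0, -0.0333, -0.0163, 0.0031, 0.01, 0.0, -6.31],
```

Call:
{"fn": "servo_tool", "kwargs": {"commands": [[[0,-0.032,0.019,0.003,0,0,-6.3],[0,-0.034,0.015,0.003,0,0,-6.3],[0,-0.035,0.0115,0.003,0,0,-6.3],[0,-0.036,0.0075,0.003,0,0,-6.3],[0,-0.037,0.0035,0.003,0,0,-6.3],[0,-0.037,-0.0005,0.003,0,0,-6.3],[0,-0.037,-0.0045,0.003,0,0,-6.3],[0,-0.036,-0.0085,0.003,0,0,-6.3],[0,-0.035,-0.0125,0.003,0,0,-6.3],[0,-0.033,-0.016,0.003,0,0,-6.3]]]}}

```text
clock: 1.03
position: [407.2, -354.1, 201.2]
ee_rot: [-0.615, 0.788, -0.0, 0.0]
contact_force: [-0.0, -0.4, -0.8]
gripper_width: 84.9
grasp_force: 0.0
```

Call:
{"fn": "servo_tool", "kwargs": {"commands": [[[60,0,0,0,0,0,0],[60,0,0,0,0,0,0],[60,0,0,0,0,0,0]]]}}

```text
clock: 1.28
position: [406.1, -355.5, 201.2]
ee_rot: [-0.613, 0.79, 0.0, -0.0]
contact_force: [0.5, 0.7, 0.8]
gripper_width: 65.3
grasp_force: 0.0
```

```bash
python3 - <<'E'
from h import *
st()
d=cams.get_image("wrist"); np.save("w1.npy",d,allow_pickle=True)
cv2.imwrite("pics/w1.png",cv2.resize(d["frame"],None,fx=1.5,fy=1.5,interpolation=cv2.INTER_CUBIC))
print(np.round(d["T"],3).tolist())
E
```

```text
t 1.28 pos [ 406.1 -355.5  201.2] R [[-0.248, -0.969, -0.001], [-0.969, 0.248, 0.0], [-0.0, 0.001, -1.0]] F [0.5 0.7 0.8] M [-0.04  0.04 -0.03] w 65.3 g 0.0 q [-0.42  0.27 -0.25  0.   -1.06  0.17]
[[-0.969, -0.238, -0.07, 388.229], [0.248, -0.928, -0.278, -425.848], [0.001, -0.287, 0.958, 344.361], [0.0, 0.0, 0.0, 1.0]]
```

View pics/w1.png

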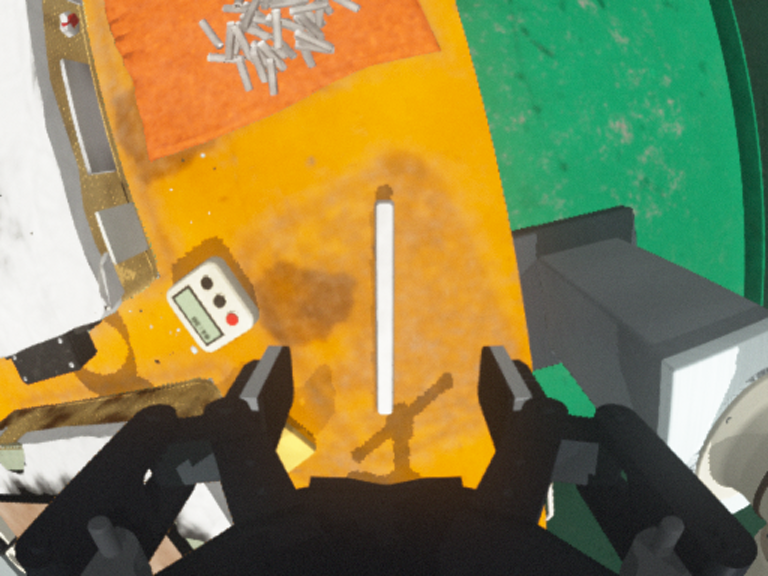

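The wrist view shows the bar upright in the picture, between displayed (385,201) and (385,413), i.e. (256.7,134) to (256.7,275) in the original. The clamp is hidden by the gripper. I'll measure the bar here, then plan a look with the TCP just left of the clamp.

```bash
python3 - <<'E'
from h import *
d=np.load("w1.npy",allow_pickle=True).item(); f=d["frame"].astype(int)
m=(f.min(2)>170).astype(np.uint8); m[:,:235]=0;m[:,280:]=0;m[:120]=0;m[285:]=0
ys,xs=np.nonzero(m); print(len(xs),xs.min(),xs.max(),ys.min(),ys.max())
P=[]
for y in range(ys.min()+4,ys.max()-3):
    a=xs[ys==y]
    if len(a): P.append(at(d,a.mean(),y,12,True)[:2])
P=np.array(P); c=P.mean(0); u,s,v=np.linalg.svd(P-c); print("axis",v[0],"yaw",np.degrees(np.arctan2(v[0,1],v[0,0])),"resid",s[1]/len(P)**.5)
xm=np.median(xs)
e1,e2=at(d,xm,ys.min()-.5,12,True),at(d,xm,ys.max()+.5,12,True); print(e1,e2,np.linalg.norm(e1-e2),(e1+e2)/2)
t=cams.get_image("top")
h=at(t,235.5,184.5,205);A=at(t,222,163.7,202);B=at(t,248.7,205.5,202); print("hub",h,A,B,np.linalg.norm(A-B))
for c in ((260,209.5),(217.5,195),(270,175),(228.7,163.7)): print(at(t,*c,20))
plan([h[0]+15,h[1]+45,270],255.7,5,0)
E
```

```text
1476 251 261 135 275
axis [0.24344048 0.96991584] yaw 75.91031047823319 resid 0.150815660847865
[ 398.22893992 -389.18749537   12.        ] [ 443.90461457 -211.35129157   12.        ] 183.60823139375077 [ 421.06677724 -300.26939347   12.        ]
hub [475.76113243  24.41364659 205.        ] [527.5871484   56.78887957 202.        ] [424.23168488  -6.72720995 202.        ] 121.31218186239371
[417.85941414 -34.23728047  20.        ]
[460.87949674  84.86607313  20.        ]
[514.63825992 -64.24951337  20.        ]
[549.00175338  51.91135305  20.        ]
[0, -0.0867, 0.0047, -0.0137, 0.0, -0.0, -0.03],
[0, -0.0867, 0.0047, -0.0137, 0.0, -0.0, -0.03],
[0, -0.0867, 0.0046, -0.0137, 0.0, -0.0, -0.03],
[0, -0.0867, 0.0046, -0.0137, 0.0, -0.0, -0.03],
[0, -0.0867, 0.0045, -0.0137, 0.0, -0.0, -0.03],
```

Call:
{"fn": "servo_tool", "kwargs": {"commands": [[[60,-0.038,0.002,-0.01,0,0,0],[60,-0.038,0.002,-0.01,0,0,0],[60,-0.038,0.002,-0.01,0,0,0],[60,-0.038,0.002,-0.01,0,0,0],[60,-0.038,0.002,-0.01,0,0,0],[60,-0.038,0.002,-0.01,0,0,0],[60,-0.038,0.002,-0.01,0,0,0],[60,-0.038,0.002,0,0,0,0],[60,-0.038,0.002,0,0,0,0],[60,-0.038,0.002,0,0,0,0]]]}}

```text
clock: 2.22
position: [480.9, 18.0, 272.0]
ee_rot: [-0.612, 0.791, -0.0, 0.001]
contact_force: [0.7, 0.3, 0.3]
gripper_width: 65.6
grasp_force: 0.0
```

Call:
{"fn": "servo_tool", "kwargs": {"commands": [[[60,-0.038,0.002,0,0,0,0],[60,-0.016,0.002,0,0,0,0],[60,0,0,0,0,0,0],[60,0,0,0,0,0,0]]]}}

```text
clock: 2.55
position: [490.4, 70.3, 271.2]
ee_rot: [-0.613, 0.79, 0.0, -0.0]
contact_force: [0.7, -0.3, 0.6]
gripper_width: 65.3
grasp_force: 0.0
```

```bash
python3 - <<'E'
from h import *
st()
d=cams.get_image("wrist"); np.save("w2.npy",d,allow_pickle=True)
hx=proj(d,[476,24,205],True);print(hx)
f=d["frame"]; y0=max(0,int(hx[1])-160); x0=max(0,int(hx[0])-130); c=f[y0:y0+195,x0:x0+260]; print(x0,y0,c.shape)
cv2.imwrite("pics/w2.png",cv2.resize(c,None,fx=3,fy=3,interpolation=cv2.INTER_CUBIC))
E
```

```text
t 2.55 pos [490.4  70.3 271.2] R [[-0.248, -0.969, -0.001], [-0.969, 0.248, -0.0], [0.0, 0.0, -1.0]] F [ 0.7 -0.3  0.6] M [ 0.01 -0.02  0.  ] w 65.3 g 0.0 q [ 0.47  0.13 -0.23  0.   -1.2  -0.72]
(np.float64(260.2575274045062), np.float64(134.809965352409))
130 0 (195, 260, 3)
```

View pics/w2.png

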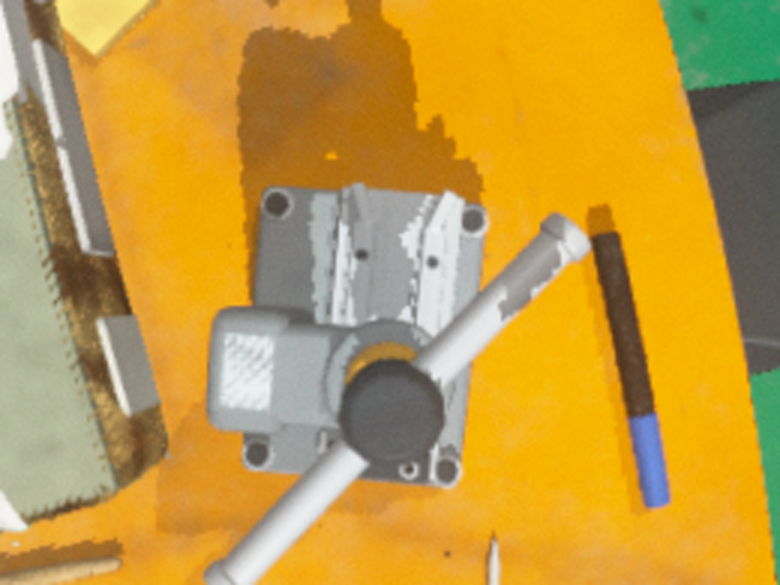

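The wrist view (crop ×3, origin (130,0)) shows the foot-plate corners at (241,470), (460,487), (262,190) and (487,208). The hub is at (392,405), the T-bar's end at (577,238), and the channel runs up to its flared mouth near (400,190). I'll fit the clamp's pose to these.

```bash
cat > fit.py <<'E'
from h import *
from scipy.optimize import least_squares
d=np.load("w2.npy",allow_pickle=True).item()
px=lambda u,v:np.array([u/3+130,v/3])
def cl(p,x,y,z):
    a=p[2]; return np.array([p[0]+x*np.cos(a)-y*np.sin(a),p[1]+x*np.sin(a)+y*np.cos(a),z])
def res(p):
    h,zt,b=p[3:]; o=[]
    for (x,y),q in {(62,55):(241,470),(-38,55):(460,487),(62,-75):(262,190),(-38,-75):(487,208)}.items(): o.append(np.array(proj(d,cl(p,x,y,h),True))-px(*q))
    o.append(np.array(proj(d,cl(p,0,0,zt+10),True))-px(392,405))
    e=cl(p,0,0,zt)+62*np.array([np.cos(b),np.sin(b),0])
    o.append(np.array(proj(d,e,True))-px(577,238))
    return np.r_[np.concatenate(o),(zt-201.5)/3.5,(h-15)/8]
r=least_squares(res,[476,24,np.radians(-16),15,201,np.radians(215)])
if __name__=="__main__":
    print(r.x.round(2),np.degrees(r.x[[2,5]]),r.fun.round(2))
    # independent check in top image
    t=cams.get_image("top")
    for x,y in((62,55),(-38,55),(62,-75),(-38,-75)): print(np.round(np.array(proj(t,cl(r.x,x,y,r.x[3]))-np.array([200,150]))*4))
    print(np.round(np.array(proj(t,cl(r.x,0,0,r.x[4]+10))-np.array([200,150]))*4))
    # channel overlay in wrist image
    f=cv2.resize(d["frame"],None,fx=3,fy=3,interpolation=cv2.INTER_CUBIC)[:585,390:1170].copy()
    for x in(-9.75,9.75):
        L=[np.array(proj(d,cl(r.x,x,y,38),True))*3-[390,0] for y in(-60,-25)]
        x2=np.sign(x)*17; L=[np.array(proj(d,cl(r.x,x2,-75,38),True))*3-[390,0]]+L
        cv2.polylines(f,[np.int32(L)],False,(0,0,255),1)
    cv2.imwrite("pics/ov.png",cv2.resize(f[150:400,200:520],None,fx=2,fy=2))
E
python3 fit.py
```

```text
[ 4.7596e+02  2.5660e+01 -3.3000e-01  1.2160e+01  1.9654e+02  3.6500e+00] [-19.15003805 209.14231972] [ 0.52 -0.59 -0.5  -0.53 -0.17 -1.67 -0.33 -1.78  0.25  2.32 -0.01  0.01
 -1.42 -0.35]
[108.  51.]
[ 64. 185.]
[282. 108.]
[238. 242.]
[140. 138.]
```

View pics/ov.png

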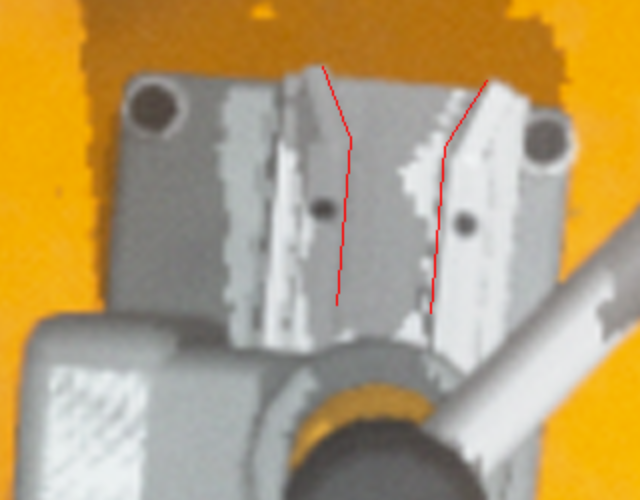

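The overlay agrees with the rails, with the flare kink at (445,147), and the top view confirms the hub to within 2 mm. The clamp is at about (476, 25.5), yaw −19.15°. Now I go for the bar, grasping it 62 mm right of its middle.

Call:
{"fn": "servo_tool", "kwargs": {"commands": [[[60,0.0365,-0.002,0,0,0,0],[60,0.0365,-0.002,0,0,0,0],[60,0.0365,-0.002,0,0,0,0],[60,0.0365,-0.002,0,0,0,0],[60,0.0365,-0.002,0,0,0,0],[60,0.0365,-0.002,0,0,0,0],[60,0.0365,-0.002,0,0,0,0],[60,0.0365,-0.002,0.02,0,0,0],[60,0.0365,-0.002,0.02,0,0,0],[60,0.0365,-0.002,0.02,0,0,0]]]}}

```text
clock: 3.48
position: [417.6, -290.9, 211.4]
ee_rot: [-0.612, 0.791, -0.001, 0.001]
contact_force: [1.1, 0.2, -1.0]
gripper_width: 65.4
grasp_force: 0.0
```

Call:
{"fn": "servo_tool", "kwargs": {"commands": [[[90,0.0365,-0.002,0.02,0,0,0],[90,0.0365,-0.002,0.02,0,0,0],[90,0,0,0.04,0,0,0],[90,0,0,0.04,0,0,0],[90,0,0,0.04,0,0,0],[90,0,0,0.02,0,0,0],[90,0,0,0,0,0,0],[90,0,0,0,0,0,0]]]}}

```text
clock: 4.15
position: [403.9, -360.6, 31.0]
ee_rot: [-0.613, 0.79, 0.001, -0.001]
contact_force: [0.0, -0.4, 0.3]
gripper_width: 55.4
grasp_force: 0.0
```

```bash
python3 - <<'E'
from h import *
s,r=st()
d=cams.get_image("wrist"); np.save("w3.npy",d,allow_pickle=True)
f=d["frame"].astype(int); m=(f.min(2)>170).astype(np.uint8); m[:,:235]=0;m[:,280:]=0;m[:60]=0;m[330:]=0
n,l,q,_=cv2.connectedComponentsWithStats(m); i=1+np.argmax(q[1:,4]); ys,xs=np.nonzero(l==i); print(q[i])
P=np.array([at(d,xs[ys==y].mean(),y,12,True)[:2] for y in range(ys.min()+6,ys.max()-5)]); c=P.mean(0);v=np.linalg.svd(P-c)[2][0]
v*=np.sign(v[1]); print("bar yaw",np.degrees(np.arctan2(v[1],v[0])),c)
off=(s["position"][:2]-c)@np.array([v[1],-v[0]]); print("TCP off bar line (bar x)",off)
plan([406.2,-359.6,3],256,4,90)
cv2.imwrite("pics/w3.png",d["frame"])
E
```

```text
t 4.15 pos [ 403.9 -360.6   31. ] R [[-0.25, -0.968, -0.002], [-0.968, 0.25, 0.0], [0.0, 0.002, -1.0]] F [ 0.  -0.4  0.3] M [-0.06 -0.06 -0.04] w 55.4 g 0.0 q [-0.43  0.48 -0.43  0.   -0.66  0.18]
[ 243  180   22  143 2729]
bar yaw 75.43590929786593 [ 410.36219759 -342.39150094]
TCP off bar line (bar x) -1.6388596329264522
[90, -0.0004, -0.0001, 0.0074, -0.02, -0.01, -0.1],
[90, -0.0004, -0.0001, 0.0074, -0.02, -0.01, -0.1],
[90, -0.0004, -0.0001, 0.0074, -0.02, -0.01, -0.1],
[90, -0.0004, -0.0001, 0.0074, -0.02, -0.01, -0.1],
```

Call:
{"fn": "servo_tool", "kwargs": {"commands": [[[90,0,-0.0016,0.014,0,0,0],[90,0,0,0.012,0,0,0],[90,0,0,0.002,0,0,0],[90,0,0,0.0,0,0,0]]]}}

```text
clock: 4.53
position: [407.5, -360.6, 4.8]
ee_rot: [-0.613, 0.79, -0.001, 0.0]
contact_force: [-0.1, -0.7, 0.1]
gripper_width: 55.4
grasp_force: 0.0
```

Call:
{"fn": "servo_tool", "kwargs": {"commands": [[[90,0,0,0.001,0,0,0],[255,0,0,0.001,0,0,0],[255,0,0,0,0,0,0],[255,0,0,0,0,0,0],[255,0,0,0,0,0,0],[255,0,0,0,0,0,0],[255,0,0,0,0,0,0],[255,0,0,0,0,0,0]]]}}

```text
clock: 5.2
position: [407.0, -360.1, 2.1]
ee_rot: [-0.614, 0.79, -0.0, 0.0]
contact_force: [-0.5, 2.1, 5.2]
gripper_width: 13.4
grasp_force: 60.2
```

Call:
{"fn": "servo_tool", "kwargs": {"commands": [[[255,0,0,-0.01,0,0,0],[255,0,0,-0.02,0,0,0.5],[255,0,0,-0.03,0,0,1],[255,0,0,0,0,0,1.5],[255,0,0,0,0,0,1],[255,0,0,0,0,0,0.5],[255,0,0,0,0,0,0]]]}}

```text
clock: 5.78
position: [405.8, -359.4, 60.4]
ee_rot: [-0.582, 0.813, 0.001, -0.0]
contact_force: [0.0, 0.2, -2.6]
gripper_width: 13.9
grasp_force: 59.3
```

```bash
python3 - <<'E'
from h import *
s,r=st()
d=cams.get_image("side"); np.save("s1.npy",d,allow_pickle=True)
f=d["frame"]; c=cv2.resize(f[190:330,190:330],None,fx=4,fy=4,interpolation=cv2.INTER_CUBIC); cv2.imwrite("pics/s1.png",c)
plan([392.4,-215.3,62],250.85,5,255)
E
```

```text
t 5.78 pos [ 405.8 -359.4   60.4] R [[-0.324, -0.946, -0.002], [-0.946, 0.324, 0.001], [-0.001, 0.002, -1.0]] F [ 0.   0.2 -2.6] M [-0.16 -0.    0.07] w 13.9 g 59.3 q [-0.43  0.43 -0.41 -0.   -0.73  0.1 ]
[255, -0.0264, 0.0119, -0.0003, 0.03, 0.01, 0.06],
[255, -0.0264, 0.0119, -0.0003, 0.03, 0.01, 0.06],
[255, -0.0264, 0.0119, -0.0003, 0.03, 0.01, 0.06],
[255, -0.0264, 0.0119, -0.0003, 0.03, 0.01, 0.06],
[255, -0.0264, 0.012, -0.0003, 0.03, 0.01, 0.06],
```

View pics/s1.png

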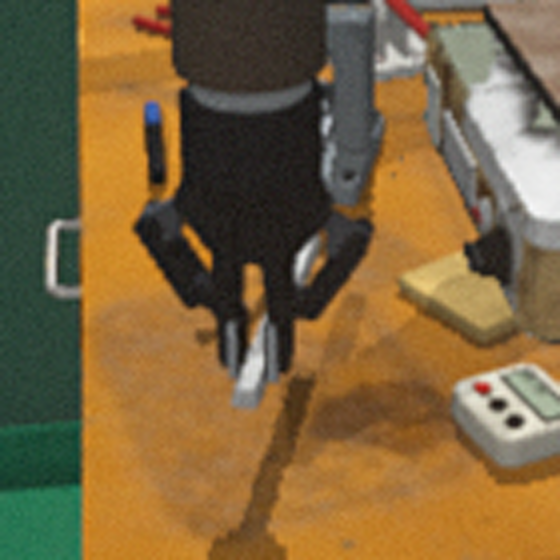

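The side view shows the bar in the grip: the near end at crop (243,400), and part of it seen between the fingers at (312,245), i.e. full-image (251,290) and (268,251). I'll check for droop against projections.

```bash
python3 - <<'E'
from h import *
d=np.load("s1.npy",allow_pickle=True).item()
g=np.array([405.8,-359.4]);u=np.array([.324,.946])
for drop in(0,8,16):
    o=[]
    for s in(-31,60,100,155):
        z=70-drop*(s/155); o.append((np.array(proj(d,[*(g+u*s),z]))-190)*4)
    print(drop,np.round(o).tolist())
E
```

```text
0 [[242.0, 389.0], [278.0, 301.0], [291.0, 267.0], [309.0, 224.0]]
8 [[242.0, 386.0], [278.0, 305.0], [292.0, 274.0], [309.0, 235.0]]
16 [[242.0, 384.0], [278.0, 310.0], [292.0, 282.0], [309.0, 246.0]]
```

```bash
python3 - <<'E'
from h import *
d=np.load("s1.npy",allow_pickle=True).item(); f=d["frame"].astype(int)
print("cols 262..272");
for v in range(240,264): print(v,(v-190)*4, f[v,262:273].min(1))
E
```

```text
cols 262..272
240 200 [29 31 25 25 27 28 30 31 24 29 39]
241 204 [20 29 31 30 28 30 31 27 27 31 36]
242 208 [24 26 27 28 31 31 33 22 27 32 32]
243 212 [30 26 28 22 27 19 29 28 34 31 30]
244 216 [26 28 32 26 24 27 23 35 30 23 44]
245 220 [34 25 26 20 27 30 29 33 27 37 48]
246 224 [16 30 32 24 27 32 28 22 33 48 53]
247 228 [31 29 30 25 25 26 22 33 37 47 47]
248 232 [29 29 27 29 21 25 44 63 38 49 55]
249 236 [ 35  26  22  17  27  60 102 100  54  38  56]
250 240 [ 21  31  20  25  60 117 138 103  57  44  56]
251 244 [ 28  23  16  53 137 180 131  92  53  41  53]
252 248 [ 20  20  36 125 194 173 117  77  38  48  59]
253 252 [ 18  38 117 202 210 137  99  70  35  44  51]
254 256 [ 16  60 158 225 180 117  91  75  55  44  35]
255 260 [ 20  61 167 218 154 104  85  77  65  39  22]
256 264 [ 28  91 189 204 132  96  67  65  48  32  26]
257 268 [ 32  95 188 177 107  86  57  48  30  29  28]
258 272 [ 27  87 168 132  91  67  49  24  23  25  33]
259 276 [ 23  83 144 113  79  58  40  24  31  30  29]
260 280 [ 26  63 116 109  83  50  28  27  31  25  32]
261 284 [24 38 71 80 52 38 26 32 27 24 27]
262 288 [24 28 49 44 36 36 28 31 38 24 30]
263 292 [25 32 35 34 29 27 33 30 29 24 37]
```

Call:
{"fn": "servo_tool", "kwargs": {"commands": [[[255,-0.01,0.0035,0,0,0,0],[255,-0.025,0.009,0,0,0,0],[255,-0.03,0.011,0,0,0,0],[255,-0.03,0.011,0,0,0,0],[255,-0.03,0.011,0,0,0,0],[255,-0.025,0.009,0,0,0,0.2],[255,-0.015,0.0045,0,0,0,0],[255,0,0,0,0,0,0],[255,0,0,0,0,0,0]]]}}

```text
clock: 6.58
position: [404.0, -183.9, 61.1]
ee_rot: [-0.581, 0.814, 0.0, -0.0]
contact_force: [0.5, -1.3, -3.1]
gripper_width: 13.4
grasp_force: 59.3
```

```bash
python3 - <<'E'
from h import *
s,r=st()
t=cams.get_image("top"); d=cams.get_image("side")
a=cv2.resize(t["frame"][155:225,215:345],None,fx=6,fy=6,interpolation=cv2.INTER_CUBIC)
C=lambda P:tuple(np.int32((np.array(proj(t,P))-[215,155])*6))
from fit import cl,r as fr
for x in(-17,17): cv2.line(a,C(cl(fr.x,x,-75,38)),C(cl(fr.x,np.sign(x)*9.75,-60,38)),(0,0,255),1)
b=cv2.resize(d["frame"][185:265,230:320],None,fx=6,fy=6,interpolation=cv2.INTER_CUBIC)[:180]
b=cv2.copyMakeBorder(cv2.resize(d["frame"][190:255,225:355],None,fx=6,fy=6,interpolation=cv2.INTER_CUBIC)[:],0,0,0,0,cv2.BORDER_CONSTANT)
cv2.imwrite("pics/ts.png",np.vstack([a[:300],b[:300,:780]]))
E
```

```text
t 6.58 pos [ 404.  -183.9   61.1] R [[-0.324, -0.946, -0.001], [-0.946, 0.324, 0.0], [0.0, 0.001, -1.0]] F [ 0.5 -1.3 -3.1] M [-0.11  0.03  0.04] w 13.4 g 59.3 q [-0.06  0.3  -0.64  0.   -0.63 -0.27]
```

View pics/ts.png

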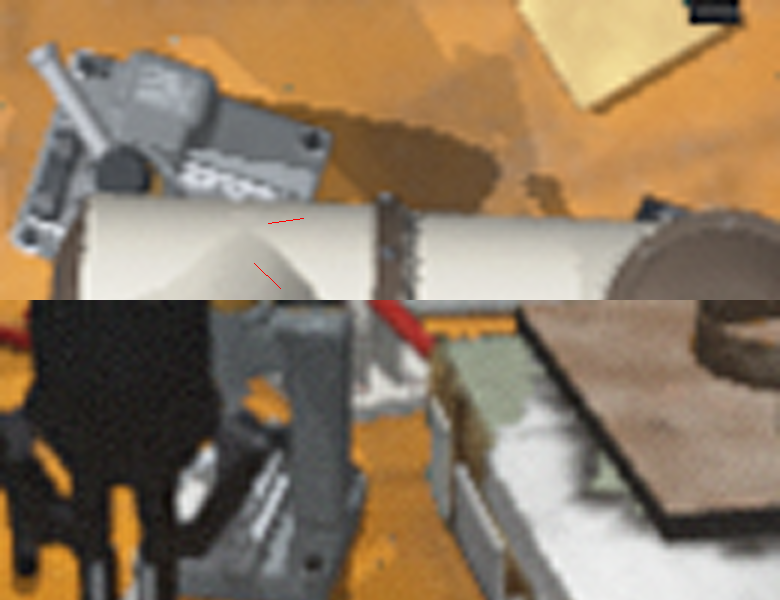

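The top part shows the T-bar and hub (125,170) with the arm hiding the mouth. The side part shows the gripper in front of the clamp, so the bar's tip cannot be seen. I'll average readings and go on by feel.

```bash
cat >> h.py <<'E'
def avg(n=8):
    S=[]
    for i in range(n):
        cams.get_image("side"); s=arm.read_state(); S.append(np.r_[s["position"],s["contact_force"],s["wrist_torque"]])
    S=np.array(S); m=S.mean(0); r=R.from_quat(s["ee_rot"]).as_matrix()
    print("t",round(s["clock"],2),"pos",m[:3].round(2),"sd",S[:,:3].std(0).round(2),"F",m[3:6].round(2),"sdF",S[:,3:6].std(0).round(2),"M",m[6:].round(3),"sdM",S[:,6:].std(0).round(3),"yaw",np.degrees(np.arctan2(r[1,0],r[0,0])).round(2)%360)
    return m
def inclamp(p,c=(476,25.6),a=-19.15):
    a=np.radians(a); d=np.array(p[:2])-c; return d[0]*np.cos(a)+d[1]*np.sin(a), -d[0]*np.sin(a)+d[1]*np.cos(a)
E
python3 - <<'E'
from h import *
m=avg(); print(inclamp(m))
E
```

```text
t 7.08 pos [ 404.16 -185.3    61.16] sd [0.03 0.1  0.05] F [ 0.01 -0.12 -1.82] sdF [0.73 0.56 0.36] M [-0.118  0.042  0.011] sdM [0.041 0.027 0.014] yaw 250.9
(np.float64(1.3234266195539135), np.float64(-222.79659216643262))
```

Call:
{"fn": "servo_tool", "kwargs": {"commands": [[[255,0,0,0.005,0,0,0],[255,0,0,0.005,0,0,0],[255,0,0,0.003,0,0,0],[255,0,0,0.002,0,0,0],[255,0,0,0,0,0,0]]]}}

```text
clock: 7.5
position: [403.8, -184.7, 45.6]
ee_rot: [-0.58, 0.814, 0.001, -0.001]
contact_force: [-0.2, -0.3, -1.4]
gripper_width: 13.5
grasp_force: 59.4
```

Call:
{"fn": "servo_tool", "kwargs": {"commands": [[[255,0,0,0.001,0,0,0],[255,0,0,0.001,0,0,0],[255,0,0,0.001,0,0,0],[255,0,0,0,0,0,0]]]}}

```text
clock: 7.83
position: [404.2, -184.7, 43.2]
ee_rot: [-0.58, 0.814, 0.0, -0.0]
contact_force: [0.4, -0.3, -1.7]
gripper_width: 13.6
grasp_force: 59.4
```

Call:
{"fn": "servo_tool", "kwargs": {"commands": [[[255,0,0,0.001,0,0,0],[255,0,0,0.001,0,0,0],[255,0,0,0.001,0,0,0],[255,0,0,0,0,0,0]]]}}

```text
clock: 8.17
position: [404.2, -184.7, 40.1]
ee_rot: [-0.58, 0.814, 0.0, -0.0]
contact_force: [-0.6, 0.4, -2.1]
gripper_width: 13.9
grasp_force: 59.4
```

Call:
{"fn": "servo_tool", "kwargs": {"commands": [[[255,0,0.0012,0.001,0,0,0],[255,0,0,0.001,0,0,0],[255,0,0,0.001,0,0,0],[255,0,0,0,0,0,0]]]}}

```text
clock: 8.5
position: [403.0, -184.3, 37.1]
ee_rot: [-0.58, 0.814, 0.0, -0.0]
contact_force: [0.4, -0.2, -2.2]
gripper_width: 13.4
grasp_force: 59.3
```

Call:
{"fn": "servo_tool", "kwargs": {"commands": [[[255,0,0,0.001,0,0,0],[255,0,0,0.001,0,0,0],[255,0,0,0,0,0,0]]]}}

```text
clock: 8.75
position: [403.0, -184.4, 35.1]
ee_rot: [-0.58, 0.814, 0.0, -0.0]
contact_force: [-0.6, 0.1, -1.9]
gripper_width: 13.2
grasp_force: 59.3
```

Call:
{"fn": "servo_tool", "kwargs": {"commands": [[[255,0,0,0.001,0,0,0],[255,0,0,0.001,0,0,0],[255,0,0,0,0,0,0]]]}}

```text
clock: 9.0
position: [403.1, -184.4, 33.2]
ee_rot: [-0.58, 0.814, 0.0, -0.0]
contact_force: [0.1, 0.1, -1.8]
gripper_width: 13.5
grasp_force: 59.4
```

Call:
{"fn": "servo_tool", "kwargs": {"commands": [[[255,-0.002,0,0,0,0,0],[255,-0.003,0,0,0,0,0],[255,-0.003,0,0,0,0,0],[255,-0.003,0,0,0,0,0],[255,-0.003,0,0,0,0,0],[255,-0.003,0,0,0,0,0],[255,-0.003,0,0,0,0,0]]]}}

```text
clock: 9.58
position: [409.8, -165.1, 33.3]
ee_rot: [-0.58, 0.814, -0.0, 0.0]
contact_force: [-0.5, -0.7, -2.7]
gripper_width: 13.6
grasp_force: 59.4
```

```bash
python3 - <<'E'
from h import *
m=avg(4); print(inclamp(m))
E
```

```text
t 9.78 pos [ 409.88 -165.1    33.34] sd [0.12 0.18 0.02] F [ 0.32  0.16 -1.58] sdF [0.29 0.54 0.22] M [-0.12   0.037  0.014] sdM [0.02  0.022 0.037] yaw 250.97
(np.float64(0.1010956186804961), np.float64(-201.83896045130246))
```

Call:
{"fn": "servo_tool", "kwargs": {"commands": [[[255,-0.005,0,0,0,0,0],[255,-0.006,0,0,0,0,0],[255,-0.006,0,0,0,0,0],[255,-0.006,0,0,0,0,0],[255,-0.006,0,0,0,0,0],[255,-0.004,0,0,0,0,0],[255,-0.002,0,0,0,0,0]]]}}

```text
clock: 10.37
position: [421.4, -131.6, 33.3]
ee_rot: [-0.581, 0.814, -0.0, 0.0]
contact_force: [0.2, 0.9, -2.5]
gripper_width: 13.8
grasp_force: 59.3
```

```bash
python3 - <<'E'
from h import *
m=avg(4); print(inclamp(m))
E
```

```text
t 10.57 pos [ 421.23 -132.04   33.31] sd [0.17 0.24 0.02] F [-0.   -0.38 -1.71] sdF [0.77 0.56 0.14] M [-0.109  0.048  0.001] sdM [0.026 0.012 0.009] yaw 250.95999999999998
(np.float64(-0.030112594702686124), np.float64(-166.8863027457665))
```

Call:
{"fn": "servo_tool", "kwargs": {"commands": [[[255,-0.005,0,0,0,0,0],[255,-0.006,0,0,0,0,0],[255,-0.006,0,0,0,0,0],[255,-0.006,0,0,0,0,0],[255,-0.006,0,0,0,0,0],[255,-0.006,0,0,0,0,0],[255,-0.003,0,0,0,0,0],[255,-0.001,0,0,0,0,0]]]}}

```text
clock: 11.23
position: [434.2, -94.9, 33.3]
ee_rot: [-0.581, 0.814, -0.0, 0.0]
contact_force: [-0.1, 0.4, -2.2]
gripper_width: 13.6
grasp_force: 59.3
```

```bash
python3 - <<'E'
from h import *
m=avg(4); print(inclamp(m))
E
```

```text
t 11.43 pos [433.88 -95.31  33.3 ] sd [0.14 0.21 0.02] F [ 0.02  0.17 -1.99] sdF [0.43 0.66 0.63] M [-0.093  0.022 -0.009] sdM [0.02  0.039 0.042] yaw 250.94
(np.float64(-0.12905991619466306), np.float64(-128.03743902413348))
```

Call:
{"fn": "servo_tool", "kwargs": {"commands": [[[255,-0.002,0,0,0,0,0],[255,-0.002,0,0,0,0,0],[255,-0.001,0,0,0,0,0],[255,0,0,0,0,0,0]]]}}

```text
clock: 11.77
position: [435.6, -90.7, 33.3]
ee_rot: [-0.58, 0.814, -0.0, 0.0]
contact_force: [-0.1, 0.1, -2.0]
gripper_width: 13.4
grasp_force: 59.3
```

Call:
{"fn": "servo_tool", "kwargs": {"commands": [[[255,-0.001,0,0,0,0,0],[255,-0.001,0,0,0,0,0],[255,0,0,0,0,0,0]]]}}

```text
clock: 12.02
position: [436.2, -88.8, 33.3]
ee_rot: [-0.58, 0.814, -0.0, 0.0]
contact_force: [-0.8, -0.8, -1.9]
gripper_width: 13.6
grasp_force: 59.3
```

Call:
{"fn": "servo_tool", "kwargs": {"commands": [[[255,-0.001,0,0,0,0,0],[255,0,0,0,0,0,0]]]}}

```text
clock: 12.18
position: [436.5, -87.9, 33.3]
ee_rot: [-0.58, 0.814, -0.0, 0.0]
contact_force: [-0.3, -0.3, -2.0]
gripper_width: 13.8
grasp_force: 59.3
```

Call:
{"fn": "servo_tool", "kwargs": {"commands": [[[255,-0.001,0,0,0,0,0],[255,-0.001,0,0,0,0,0],[255,0,0,0,0,0,0]]]}}

```text
clock: 12.43
position: [435.6, -86.9, 33.0]
ee_rot: [-0.58, 0.815, 0.001, -0.002]
contact_force: [0.1, -6.7, -1.1]
gripper_width: 13.9
grasp_force: 59.4
```

Call:
{"fn": "servo_tool", "kwargs": {"commands": [[[255,-0.001,0,0,0,0,0],[255,-0.001,0,0,0,0,0],[255,0,0,0,0,0,0]]]}}

```text
clock: 12.68
position: [434.7, -86.5, 32.8]
ee_rot: [-0.579, 0.815, 0.001, -0.004]
contact_force: [-1.5, -14.7, -0.8]
gripper_width: 13.7
grasp_force: 59.6
```

Call:
{"fn": "servo_tool", "kwargs": {"commands": [[[255,0.001,0,0,0,0,0],[255,0.001,0,0.001,0,0,0],[255,0,0,0.001,0,0,0],[255,0,0,0,0,0,0]]]}}

```text
clock: 13.02
position: [436.1, -87.1, 31.7]
ee_rot: [-0.58, 0.815, 0.0, -0.001]
contact_force: [-2.3, -8.3, 3.4]
gripper_width: 13.7
grasp_force: 60.1
```

```bash
python3 - <<'E'
from h import *
m=avg(4); print(inclamp(m))
E
```

```text
t 13.22 pos [436.05 -87.07  31.65] sd [0.01 0.   0.01] F [-2.08 -7.76  3.75] sdF [0.45 0.54 0.41] M [-2.103  0.611 -0.122] sdM [0.05  0.028 0.011] yaw 250.92000000000002
(np.float64(-0.7798179482164969), np.float64(-119.53816069251197))
```

Call:
{"fn": "servo_tool", "kwargs": {"commands": [[[120,0,0,0,0,0,0],[120,0,0,0,0,0,0],[120,0,0,0,0,0,0],[120,0,0,0,0,0,0],[120,0,0,0,0,0,0]]]}}

```text
clock: 13.63
position: [437.5, -85.8, 31.4]
ee_rot: [-0.581, 0.814, -0.0, 0.0]
contact_force: [0.4, -0.4, -0.1]
gripper_width: 45.2
grasp_force: 0.0
```

Call:
{"fn": "servo_tool", "kwargs": {"commands": [[[120,0,0,-0.01,0,0,0],[120,0,0,-0.02,0,0,0],[120,0.01,0,-0.03,0,0,0],[120,0.02,0,-0.04,0,0,0],[120,0.02,0,-0.04,0,0,0],[120,0.01,0,-0.04,0,0,0],[120,0,0,-0.04,0,0,0],[120,0,0,0,0,0,0],[120,0,0,0,0,0,0]]]}}

```text
clock: 14.38
position: [419.6, -140.2, 248.3]
ee_rot: [-0.58, 0.814, -0.002, 0.003]
contact_force: [0.7, 0.0, -0.9]
gripper_width: 45.3
grasp_force: 0.0
```

```bash
python3 - <<'E'
from h import *
from fit import cl,r as fr
m=avg(2); print(inclamp(m))
d=cams.get_image("wrist"); np.save("w4.npy",d,allow_pickle=True)
f=d["frame"].copy()
for y in(-151,-75):
    for x in (-8,8): print(y,x,np.round(proj(d,cl(fr.x,x,y,42),True)))
i=np.array(proj(d,cl(fr.x,0,-120,42),True)).astype(int); print(i)
t=cams.get_image("top")
a=cv2.resize(t["frame"][145:245,190:290],None,fx=6,fy=6,interpolation=cv2.INTER_CUBIC)
w=cv2.resize(f[:,:],None,fx=.9,fy=.9)[:345]
cv2.imwrite("pics/c1.png",np.hstack([cv2.resize(a,(390,390)),cv2.resize(f[max(0,i[1]-130):i[1]+130,128:384],(384,390))]))
E
```

```text
t 14.48 pos [ 418.04 -139.9   245.62] sd [0.32 0.02 0.59] F [-0.1   0.11 -0.51] sdF [0.46 0.44 0.94] M [ 0.017  0.014 -0.012] sdM [0.02  0.017 0.016] yaw 250.94
(np.float64(-0.4630790256392956), np.float64(-175.35039906378182))
-151 -8 [262. 182.]
-151 8 [249. 182.]
-75 -8 [262. 238.]
-75 8 [250. 238.]
[255 205]
```

View pics/c1.png

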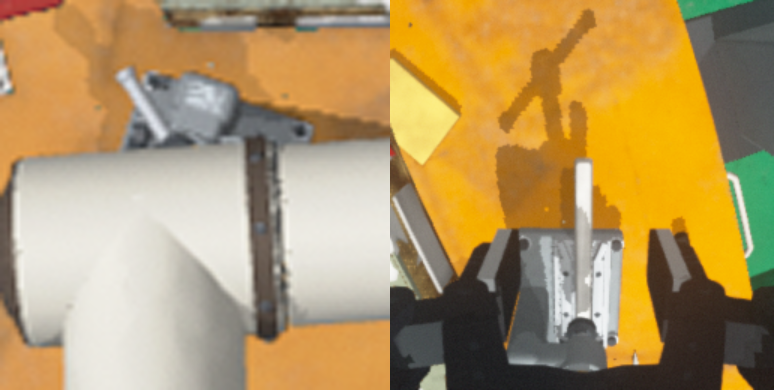

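The bar lies home in the channel: its right end is at (582,160), i.e. original (256,182), exactly the pixel predicted for the seated pose. Next I refine the T-bar's line and plan the approach.

```bash
python3 - <<'E'
from h import *
d=np.load("w2.npy",allow_pickle=True).item(); px=lambda u,v:(u/3+130,v/3)
for z in(197,202):
    E1=at(d,*px(577,238),z,True);E2=at(d,*px(222,578),z,True);H=at(d,*px(392,405),z+10,True)
    v=E1-E2; print(z,E1.round(1),E2.round(1),H.round(1),np.linalg.norm(v).round(1),np.degrees(np.arctan2(v[1],v[0]))%360)
c=np.array([475.7,24.7]);b=np.radians(211)
P=c+43*np.array([np.cos(b),np.sin(b)]);print(P)
s,_=st()
plan([*P,250],31,20,205)
E
```

```text
197 [421.9  -4.5 197. ] [529.3  57.2 197. ] [475.7  24.  207. ] 123.9 209.88713779494182
202 [423.1  -4.4 202. ] [528.   55.9 202. ] [475.6  23.4 212. ] 121.0 209.88713779494182
[438.84180607   2.55336278]
t 14.58 pos [ 417.5 -139.9  244.2] R [[-0.326, -0.945, -0.004], [-0.945, 0.326, 0.0], [0.001, 0.003, -1.0]] F [ 1.2 -0.3 -0.6] M [ 0.03  0.02 -0.01] w 45.1 g 0.0 q [ 0.05  0.06 -0.39 -0.   -1.13 -0.38]
[205, -0.0071, 0.0013, -0.0003, 0.01, 0.01, -7.0],
[205, -0.0072, 0.0004, -0.0003, 0.01, 0.01, -7.0],
[205, -0.0072, -0.0004, -0.0003, 0.01, 0.01, -7.0],
[205, -0.0071, -0.0013, -0.0003, 0.01, 0.01, -7.0],
[205, -0.0069, -0.0022, -0.0003, 0.01, 0.01, -7.0],
[205, -0.0066, -0.003, -0.0003, 0.01, 0.01, -7.0],
[205, -0.0061, -0.0038, -0.0003, 0.01, 0.01, -7.0],
[205, -0.0056, -0.0045, -0.0003, 0.01, 0.01, -7.0],
[205, -0.0051, -0.0051, -0.0003, 0.01, 0.01, -7.0],
[205, -0.0044, -0.0057, -0.0003, 0.01, 0.01, -7.0],
[205, -0.0037, -0.0062, -0.0003, 0.01, 0.01, -7.0],
[205, -0.0029, -0.0066, -0.0003, 0.01, 0.01, -7.0],
[205, -0.002, -0.0069, -0.0003, 0.01, 0.01, -7.0],
[205, -0.0012, -0.0071, -0.0003, 0.01, 0.01, -7.0],
[205, -0.0003, -0.0072, -0.0003, 0.01, 0.01, -7.0],
[205, 0.0006, -0.0072, -0.0003, 0.01, 0.01, -7.0],
[205, 0.0014, -0.0071, -0.0003, 0.01, 0.01, -7.0],
[205, 0.0023, -0.0068, -0.0003, 0.01, 0.01, -7.0],
[205, 0.0031, -0.0065, -0.0003, 0.01, 0.01, -7.0],
[205, 0.0039, -0.0061, -0.0003, 0.01, 0.01, -7.0],
```

Call:
{"fn": "servo_tool", "kwargs": {"commands": [[[120,-0.007,0.001,-0.0005,0,0,-7.05],[120,-0.007,0,-0.0005,0,0,-7.05],[120,-0.007,0,-0.0005,0,0,-7.05],[120,-0.007,-0.001,-0.0005,0,0,-7.05],[120,-0.007,-0.002,-0.0005,0,0,-7.05],[120,-0.0065,-0.003,-0.0005,0,0,-7.05],[120,-0.006,-0.004,-0.0005,0,0,-7.05],[120,-0.0055,-0.0045,-0.0005,0,0,-7.05],[120,-0.005,-0.005,-0.0005,0,0,-7.05],[120,-0.0045,-0.0055,-0.0005,0,0,-7.05]]]}}

```text
clock: 15.42
position: [428.1, -69.5, 249.2]
ee_rot: [0.945, -0.327, -0.002, 0.001]
contact_force: [0.1, -0.6, -0.1]
gripper_width: 45.2
grasp_force: 0.0
```

Call:
{"fn": "servo_tool", "kwargs": {"commands": [[[120,-0.0035,-0.006,0,0,0,-7.05],[120,-0.003,-0.0065,0,0,0,-7.05],[120,-0.002,-0.007,0,0,0,-7.05],[120,-0.001,-0.007,0,0,0,-7.05],[120,0,-0.007,0,0,0,-7.05],[120,0.0005,-0.007,0,0,0,-7.05],[120,0.0015,-0.007,0,0,0,-7.05],[120,0.0025,-0.007,0,0,0,-7.05],[120,0.003,-0.0065,0,0,0,-7.05],[120,0.004,-0.006,0,0,0,-7.05]]]}}

```text
clock: 16.25
position: [438.4, 1.2, 249.2]
ee_rot: [0.96, 0.278, -0.002, 0.0]
contact_force: [1.0, -1.1, 0.2]
gripper_width: 45.1
grasp_force: 0.0
```

Call:
{"fn": "servo_tool", "kwargs": {"commands": [[[120,0,0,0,0,0,0],[120,0,0,0,0,0,0]]]}}

```text
clock: 16.42
position: [438.6, 0.9, 249.6]
ee_rot: [0.962, 0.274, -0.001, 0.0]
contact_force: [0.3, 0.2, 0.4]
gripper_width: 45.4
grasp_force: 0.0
```

```bash
python3 - <<'E'
from h import *
s,_=st()
c=np.array([475.7,25]);b=np.radians(210)
P=c+43*np.array([np.cos(b),np.sin(b)]);print(P)
plan([*P,181],30,1,120)
m=avg(4)
E
```

```text
t 16.42 pos [438.6   0.9 249.6] R [[0.85, 0.527, -0.003], [0.527, -0.85, -0.001], [-0.003, -0.001, -1.0]] F [0.3 0.2 0.4] M [0.01 0.02 0.01] w 45.4 g 0.0 q [ 0.37  0.05 -0.39 -0.   -1.14  1.75]
[438.46090764   3.5       ]
[120, 0.0015, -0.0022, 0.0686, -0.03, 0.16, 1.83],
t 16.62 pos [438.69   0.55 250.2 ] sd [0.07 0.09 0.22] F [-0.45  0.1  -0.4 ] sdF [0.58 0.4  0.52] M [-0.003  0.004 -0.01 ] sdM [0.013 0.018 0.006] yaw 31.85
```

Call:
{"fn": "servo_tool", "kwargs": {"commands": [[[120,0.0015,-0.0025,0.02,0,0.15,1.85],[120,0,0,0.025,0,0,0],[120,0,0,0.02,0,0,0],[120,0,0,0.004,0,0,0],[120,0,0,0,0,0,0]]]}}

```text
clock: 17.03
position: [438.3, 3.2, 180.9]
ee_rot: [0.966, 0.259, -0.0, -0.0]
contact_force: [0.3, -0.7, 0.3]
gripper_width: 45.3
grasp_force: 0.0
```

Call:
{"fn": "servo_tool", "kwargs": {"commands": [[[205,0,0,0,0,0,0],[205,0,0,0,0,0,0],[205,0,0,0,0,0,0],[205,0,0,0,0,0,0],[205,0,0,0,0,0,0]]]}}

```text
clock: 17.45
position: [439.4, 3.8, 182.5]
ee_rot: [0.966, 0.26, 0.002, -0.0]
contact_force: [0.4, 0.2, -0.5]
gripper_width: 16.8
grasp_force: 0.0
```

```bash
cat >> h.py <<'E'
def maxis(m,c=(475.7,25)):
    M=m[8]+((m[0]-c[0])*m[4]-(m[1]-c[1])*m[3])/1000
    print("moment on tool about screw axis",round(M,3),"r",np.hypot(m[0]-c[0],m[1]-c[1]).round(1),"phi",np.degrees(np.arctan2(m[1]-c[1],m[0]-c[0])).round(1)%360); return M
E
python3 - <<'E'
from h import *
st();m=avg(4);maxis(m)
d=cams.get_image("wrist"); cv2.imwrite("pics/g1.png",cv2.resize(d["frame"],None,fx=1.5,fy=1.5))
E
```

```text
t 17.45 pos [439.4   3.8 182.5] R [[0.865, 0.501, 0.004], [0.501, -0.865, 0.002], [0.004, 0.0, -1.0]] F [ 0.4  0.2 -0.5] M [-0.04  0.01  0.01] w 16.8 g 0.0 q [ 0.38  0.11 -0.5  -0.   -0.96  1.72]
t 17.65 pos [439.16   3.79 182.17] sd [0.06 0.02 0.13] F [ 0.64 -0.04 -0.34] sdF [0.35 0.38 0.36] M [-0.034  0.028  0.004] sdM [0.012 0.042 0.017] yaw 30.1
moment on tool about screw axis 0.019 r 42.2 phi 210.1
```

View pics/g1.png

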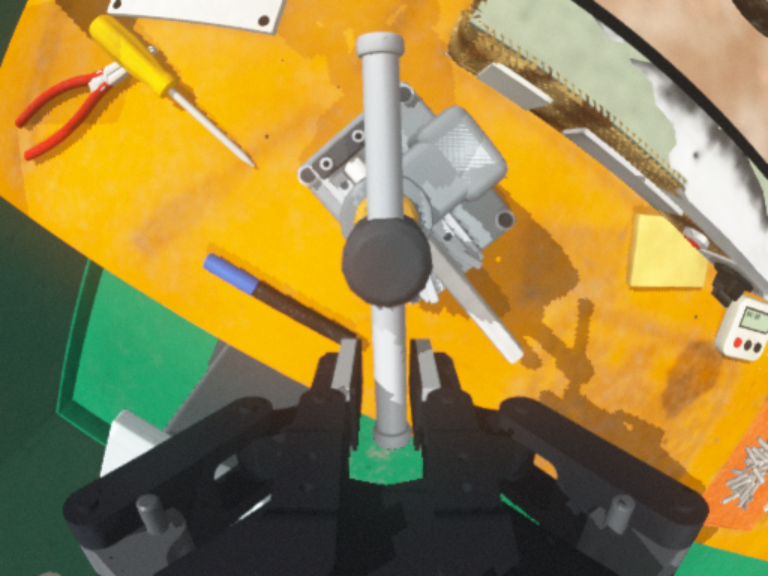

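The last picture shows the rod between the pads (x 376–408), the hub at (387,263) and the bar seated in the channel. I turn clockwise along the arc, following the screw down.

Call:
{"fn": "servo_tool", "kwargs": {"commands": [[[205,0.0003,-0.0052,0.0004,0,0,7],[205,0.0003,-0.0052,0.0004,0,0,7],[205,0.0003,-0.0052,0.0004,0,0,7],[205,0.0003,-0.0052,0.0004,0,0,7],[205,0.0003,-0.0052,0.0004,0,0,7],[205,0.0003,-0.0052,0.0004,0,0,7]]]}}

```text
clock: 18.2
position: [434.4, 33.5, 179.7]
ee_rot: [0.994, -0.106, 0.001, -0.0]
contact_force: [2.3, -3.3, -0.2]
gripper_width: 16.7
grasp_force: 1.7
```

```bash
python3 - <<'E'
from h import *
s,_=st();maxis(np.r_[s["position"],s["contact_force"],s["wrist_torque"]]);m=avg(5);maxis(m)
E
```

```text
t 18.2 pos [434.4  33.5 179.7] R [[0.977, -0.212, 0.003], [-0.212, -0.977, -0.0], [0.003, -0.0, -1.0]] F [ 2.3 -3.3 -0.2] M [-1.   -0.54  0.04] w 16.7 g 1.7 q [ 0.45  0.11 -0.51  0.   -0.95  0.9 ]
moment on tool about screw axis 0.155 r 42.2 phi 168.4
t 18.45 pos [434.16  34.02 179.47] sd [0.2  0.06 0.08] F [-0.15 -0.11 -0.11] sdF [0.13 0.45 0.07] M [-0.066 -0.031  0.009] sdM [0.137 0.062 0.029] yaw 348.24
moment on tool about screw axis 0.015 r 42.5 phi 167.7
```

```bash
cat > mm.py <<'E'
from h import *
s=arm.read_state();p=s["position"];F=s["contact_force"];M=s["wrist_torque"];h=.27
c=np.array([475.7,25]);q=(p[:2]-c)/1000
f2=np.array([-M[1],M[0]])/h
print("t",round(s["clock"],2),"F",F.round(1),"M",M.round(3),"Fm",f2.round(2),"axis mom F:",round(M[2]+q[0]*F[1]-q[1]*F[0],3),"M:",round(M[2]+q[0]*f2[1]-q[1]*f2[0],3),"r",(1000*np.hypot(*q)).round(1),"phi",(np.degrees(np.arctan2(q[1],q[0]))%360).round(1),"z",p[2].round(1),"q6",s["joints"][5].round(2))
E
```

Call:
{"fn": "servo_tool", "kwargs": {"commands": [[[205,0.0003,-0.0052,0.0004,0,0,7],[205,0.0003,-0.0052,0.0004,0,0,7],[205,0.0003,-0.0052,0.0004,0,0,7],[205,0.0003,-0.0052,0.0004,0,0,7],[205,0.0003,-0.0052,0.0004,0,0,7]]]}}

```text
clock: 18.87
position: [445.6, 55.3, 177.4]
ee_rot: [0.917, -0.4, -0.0, 0.0]
contact_force: [-0.9, -3.8, 1.9]
gripper_width: 16.6
grasp_force: 1.7
```

```bash
python3 mm.py
```

```text
t 18.87 F [-0.9 -3.8  1.9] M [-0.848  0.449  0.061] Fm [-1.66 -3.14] axis mom F: 0.203 M: 0.206 r 42.7 phi 134.8 z 177.4 q6 0.26
```

Call:
{"fn": "servo_tool", "kwargs": {"commands": [[[205,0.0003,-0.0052,0.0004,0,0,7],[205,0.0003,-0.0052,0.0004,0,0,7],[205,0.0003,-0.0052,0.0004,0,0,7],[205,0.0003,-0.0052,0.0004,0,0,7],[205,0.0003,-0.0052,0.0004,0,0,7]]]}}

```text
clock: 19.28
position: [468.1, 67.0, 175.2]
ee_rot: [0.754, -0.657, -0.001, 0.0]
contact_force: [-4.0, 1.3, 2.4]
gripper_width: 16.6
grasp_force: 1.8
```

```bash
python3 mm.py
```

```text
t 19.28 F [-4.   1.3  2.4] M [0.214 1.123 0.027] Fm [-4.16  0.79] axis mom F: 0.186 M: 0.196 r 42.7 phi 100.2 z 175.2 q6 -0.35
```

Call:
{"fn": "servo_tool", "kwargs": {"commands": [[[205,0.0003,-0.0052,0.0004,0,0,7],[205,0.0003,-0.0052,0.0004,0,0,7],[205,0.0003,-0.0052,0.0004,0,0,7],[205,0.0003,-0.0052,0.0004,0,0,7],[205,0.0003,-0.0052,0.0004,0,0,7]]]}}

```text
clock: 19.7
position: [494.4, 64.0, 173.3]
ee_rot: [-0.521, 0.853, 0.001, 0.001]
contact_force: [-1.1, 3.5, 0.1]
gripper_width: 16.5
grasp_force: 1.9
```

```bash
python3 mm.py
```

```text
t 19.7 F [-1.1  3.5  0.1] M [1.03  0.72  0.023] Fm [-2.67  3.82] axis mom F: 0.133 M: 0.198 r 43.2 phi 64.4 z 173.3 q6 -0.93
```

Call:
{"fn": "servo_tool", "kwargs": {"commands": [[[205,0.0003,-0.0052,0.0004,0,0,7],[205,0.0003,-0.0052,0.0004,0,0,7],[205,0.0003,-0.0052,0.0004,0,0,7]]]}}

```text
clock: 19.95
position: [507.4, 54.9, 172.2]
ee_rot: [-0.357, 0.934, 0.001, 0.002]
contact_force: [-1.4, 3.6, 0.5]
gripper_width: 16.7
grasp_force: 1.9
```

```bash
python3 mm.py
```

```text
t 19.95 F [-1.4  3.6  0.5] M [1.134 0.401 0.053] Fm [-1.49  4.2 ] axis mom F: 0.209 M: 0.231 r 43.6 phi 43.3 z 172.2 q6 -1.26
```

Call:
{"fn": "servo_tool", "kwargs": {"commands": [[[205,0.0003,-0.0052,0.0004,0,0,7]]]}}

```text
clock: 20.03
position: [510.8, 50.9, 171.8]
ee_rot: [-0.3, 0.954, 0.001, 0.002]
contact_force: [-1.0, 4.2, 0.2]
gripper_width: 17.0
grasp_force: 1.9
```

```bash
python3 mm.py
```

```text
t 20.03 F [-1.   4.2  0.2] M [1.162 0.265 0.009] Fm [-0.98  4.3 ] axis mom F: 0.183 M: 0.186 r 43.6 phi 36.4 z 171.8 q6 -1.38
```

Call:
{"fn": "servo_tool", "kwargs": {"commands": [[[205,0.0003,-0.0052,0.0004,0,0,7]]]}}

```text
clock: 20.12
position: [513.8, 46.5, 171.4]
ee_rot: [-0.241, 0.971, 0.001, 0.002]
contact_force: [-1.0, 4.3, -1.6]
gripper_width: 16.9
grasp_force: 1.9
```

```bash
python3 mm.py
```

```text
t 20.12 F [-1.   4.3 -1.6] M [1.179 0.139 0.052] Fm [-0.51  4.37] axis mom F: 0.238 M: 0.229 r 43.7 phi 29.4 z 171.4 q6 -1.49
```

```bash
cat >> mm.py <<'E'
n=np.linalg.norm(q);print("  TANG",round((q[0]*f2[1]-q[1]*f2[0])/n,2),"RAD",round(q@f2/n,2))
E
python3 mm.py
```

```text
t 20.12 F [-1.   4.3 -1.6] M [1.179 0.139 0.052] Fm [-0.51  4.37] axis mom F: 0.238 M: 0.229 r 43.7 phi 29.4 z 171.4 q6 -1.49
  TANG 4.06 RAD 1.7
```

Call:
{"fn": "servo_tool", "kwargs": {"commands": [[[205,0.0003,-0.0052,0.0004,0,0,7],[205,0.0003,-0.0052,0.0004,0,0,7]]]}}

```text
clock: 20.28
position: [517.9, 36.8, 170.7]
ee_rot: [-0.121, 0.993, 0.002, 0.002]
contact_force: [0.6, 4.7, -1.9]
gripper_width: 16.7
grasp_force: 1.9
```

```bash
python3 mm.py
```

```text
t 20.28 F [ 0.6  4.7 -1.9] M [ 1.121 -0.11   0.053] Fm [0.41 4.15] axis mom F: 0.243 M: 0.223 r 43.8 phi 15.7 z 170.7 q6 -1.71
  TANG 3.89 RAD 1.52
```

Call:
{"fn": "servo_tool", "kwargs": {"commands": [[[205,0.0003,-0.0052,0.0004,0,0,7]]]}}

```text
clock: 20.37
position: [519.0, 31.7, 170.3]
ee_rot: [-0.06, 0.998, 0.002, 0.002]
contact_force: [0.2, 4.3, -1.4]
gripper_width: 16.9
grasp_force: 1.9
```

```bash
python3 mm.py
```

```text
t 20.37 F [ 0.2  4.3 -1.4] M [ 1.141 -0.237  0.036] Fm [0.88 4.22] axis mom F: 0.22 M: 0.213 r 43.8 phi 8.8 z 170.3 q6 -1.82
  TANG 4.04 RAD 1.51
```

Call:
{"fn": "servo_tool", "kwargs": {"commands": [[[205,0.0003,-0.0052,0.0004,0,0,7],[205,0.0003,-0.0052,0.0004,0,0,7]]]}}

```text
clock: 20.53
position: [519.4, 21.3, 169.5]
ee_rot: [0.062, 0.998, 0.002, 0.002]
contact_force: [1.6, 3.7, -2.0]
gripper_width: 16.9
grasp_force: 1.9
```

```bash
python3 mm.py
```

```text
t 20.53 F [ 1.6  3.7 -2. ] M [ 1.038 -0.461  0.019] Fm [1.71 3.85] axis mom F: 0.187 M: 0.193 r 43.8 phi 355.1 z 169.5 q6 -2.05
  TANG 3.98 RAD 1.37
```

Call:
{"fn": "servo_tool", "kwargs": {"commands": [[[205,0.0003,-0.0052,0.0004,0,0,7]]]}}

```text
clock: 20.62
position: [518.5, 16.1, 169.2]
ee_rot: [0.123, 0.992, 0.002, 0.002]
contact_force: [1.8, 4.1, -1.8]
gripper_width: 16.7
grasp_force: 1.9
```

```bash
python3 mm.py
```

```text
t 20.62 F [ 1.8  4.1 -1.8] M [ 0.963 -0.558  0.025] Fm [2.07 3.57] axis mom F: 0.218 M: 0.197 r 43.8 phi 348.3 z 169.2 q6 -2.16
  TANG 3.91 RAD 1.3
```

Call:
{"fn": "servo_tool", "kwargs": {"commands": [[[205,0.0003,-0.0052,0.0004,0,0,7],[205,0.0003,-0.0052,0.0004,0,0,7]]]}}

```text
clock: 20.78
position: [515.2, 6.3, 168.4]
ee_rot: [0.243, 0.97, 0.002, 0.002]
contact_force: [2.4, 2.3, -2.4]
gripper_width: 17.1
grasp_force: 1.9
```

```bash
python3 mm.py
```

```text
t 20.78 F [ 2.4  2.3 -2.4] M [ 0.875 -0.67   0.007] Fm [2.48 3.24] axis mom F: 0.141 M: 0.182 r 43.7 phi 334.6 z 168.4 q6 -2.39
  TANG 3.99 RAD 0.85
```

Call:
{"fn": "servo_tool", "kwargs": {"commands": [[[205,0.0003,-0.0052,0.0004,0,0,7]]]}}

```text
clock: 20.87
position: [512.6, 1.8, 168.1]
ee_rot: [0.302, 0.953, 0.003, 0.002]
contact_force: [3.7, 2.3, -1.5]
gripper_width: 16.8
grasp_force: 1.9
```

```bash
python3 mm.py
```

```text
t 20.87 F [ 3.7  2.3 -1.5] M [ 0.753 -0.851  0.019] Fm [3.15 2.79] axis mom F: 0.19 M: 0.195 r 43.6 phi 327.8 z 168.1 q6 -2.5
  TANG 4.04 RAD 1.18
```

Call:
{"fn": "servo_tool", "kwargs": {"commands": [[[205,0.0003,-0.0052,0.0004,0,0,7],[205,0.0003,-0.0052,0.0004,0,0,7]]]}}

```text
clock: 21.03
position: [505.9, -6.1, 167.3]
ee_rot: [0.416, 0.91, 0.003, 0.002]
contact_force: [4.6, 1.0, -2.7]
gripper_width: 16.8
grasp_force: 2.0
```

```bash
python3 mm.py
```

```text
t 21.03 F [ 4.6  1.  -2.7] M [ 4.660e-01 -1.088e+00 -1.000e-03] Fm [4.03 1.73] axis mom F: 0.174 M: 0.177 r 43.4 phi 314.1 z 167.3 q6 -2.74
  TANG 4.1 RAD 1.56
```

Call:
{"fn": "servo_tool", "kwargs": {"commands": [[[205,0.0003,-0.0052,0.0004,0,0,7],[205,0.0003,-0.0052,0.0004,0,0,7]]]}}

```text
clock: 21.2
position: [497.4, -12.2, 166.6]
ee_rot: [0.523, 0.852, 0.003, 0.002]
contact_force: [4.8, 1.1, -2.1]
gripper_width: 16.9
grasp_force: 2.1
```

```bash
python3 mm.py; python3 -c "
from h import *
s,r=st()"
```

```text
t 21.2 F [ 4.8  1.1 -2.1] M [ 0.3   -1.158  0.029] Fm [4.29 1.11] axis mom F: 0.23 M: 0.212 r 43.0 phi 300.3 z 166.6 q6 -2.97
  TANG 4.26 RAD 1.2
t 21.2 pos [497.4 -12.2 166.6] R [[-0.452, 0.892, 0.007], [0.892, 0.452, 0.003], [-0.001, 0.008, -1.0]] F [ 4.8  1.1 -2.1] M [ 0.3  -1.16  0.03] w 16.9 g 2.1 q [ 0.3   0.23 -0.4  -0.   -0.94 -2.97]
```

Call:
{"fn": "servo_tool", "kwargs": {"commands": [[[110,0,0,0,0,0,0],[110,0,0,0,0,0,0],[110,0,0,0,0,0,0],[110,0,0,-0.01,0,0,0],[110,0,0,-0.03,0,0,0],[110,0,0,-0.01,0,0,0]]]}}

```text
clock: 21.7
position: [497.0, -12.7, 219.4]
ee_rot: [0.52, 0.854, 0.002, 0.003]
contact_force: [1.4, 0.1, 0.9]
gripper_width: 48.7
grasp_force: 0.0
```

Call:
{"fn": "servo_tool", "kwargs": {"commands": [[[110,0,0,0,0,0,-7],[110,0,0,0,0,0,-7],[110,0,0,0,0,0,-7],[110,0,0,0,0,0,-7],[110,0,0,0,0,0,-7],[110,0,0,0,0,0,-7],[110,0,0,0,0,0,-7],[110,0,0,0,0,0,-7],[110,0,0,0,0,0,-7],[110,0,0,0,0,0,-7]]]}}

```text
clock: 22.53
position: [495.3, -12.6, 216.3]
ee_rot: [-0.066, 0.998, 0.001, 0.001]
contact_force: [-0.4, 0.6, 0.6]
gripper_width: 48.6
grasp_force: 0.0
```

Call:
{"fn": "servo_tool", "kwargs": {"commands": [[[110,0,0,0,0,0,-7],[110,0,0,0,0,0,-7],[110,0,0,0,0,0,-7],[110,0,0,0,0,0,-7],[110,0,0,0,0,0,-7],[110,0,0,0,0,0,-7],[110,0,0,0,0,0,-7],[110,0,0,0,0,0,-7],[110,0,0,0,0,0,-7],[110,0,0,0,0,0,-7]]]}}

```text
clock: 23.37
position: [495.3, -12.6, 216.3]
ee_rot: [-0.626, 0.78, -0.0, 0.001]
contact_force: [-0.8, 0.2, -0.8]
gripper_width: 48.8
grasp_force: 0.0
```

Call:
{"fn": "servo_tool", "kwargs": {"commands": [[[110,0,0,0,0,0,-7],[110,0,0,0,0,0,-7],[110,0,0,0,0,0,-7],[110,0,0,0,0,0,-7],[110,0,0,0,0,0,-7],[110,0,0,0,0,0,-3],[110,0,0,0,0,0,0],[110,0,0,0,0,0,0]]]}}

```text
clock: 24.03
position: [495.3, -12.6, 216.3]
ee_rot: [0.844, -0.537, 0.001, -0.001]
contact_force: [0.2, -0.2, 0.1]
gripper_width: 48.5
grasp_force: 0.0
```

```bash
python3 - <<'E'
from h import *
st();m=avg(3);maxis(m)
c=np.array([475.7,25]);b=np.radians(299)
P=c+43*np.array([np.cos(b),np.sin(b)])
plan([*P,166],298,1,110)
E
python3 mm.py
```

```text
t 24.03 pos [495.3 -12.6 216.3] R [[0.424, -0.906, 0.002], [-0.906, -0.424, 0.001], [-0.0, -0.002, -1.0]] F [ 0.2 -0.2  0.1] M [ 0.01  0.02 -0.  ] w 48.5 g 0.0 q [ 0.3   0.18 -0.33 -0.   -1.07  0.14]
t 24.18 pos [495.35 -12.65 216.31] sd [0.02 0.01 0.01] F [-0.24  0.59 -0.38] sdF [0.14 0.99 0.3 ] M [0.007 0.026 0.044] sdM [0.005 0.029 0.019] yaw 295.08
moment on tool about screw axis 0.047 r 42.5 phi 297.6
[110, 0.0005, -0.001, 0.0503, -0.15, 0.02, -2.92],
t 24.18 F [-0.3  1.9 -0.8] M [ 0.005 -0.009  0.046] Fm [0.03 0.02] axis mom F: 0.074 M: 0.047 r 42.5 phi 297.6 z 216.3 q6 0.14
  TANG 0.04 RAD -0.0
```

Call:
{"fn": "servo_tool", "kwargs": {"commands": [[[110,0.0005,0,0.01,0,0,-2.5],[110,0,0,0.02,0,0,0],[110,0,0,0.015,0,0,0],[110,0,0,0.005,0,0,0],[205,0,0,0,0,0,0],[205,0,0,0,0,0,0],[205,0,0,0,0,0,0],[205,0,0,0,0,0,0]]]}}

```text
clock: 24.85
position: [497.1, -12.6, 167.5]
ee_rot: [0.855, -0.518, 0.002, -0.003]
contact_force: [1.7, 0.2, -0.8]
gripper_width: 16.5
grasp_force: 1.1
```

```bash
python3 mm.py
```

```text
t 24.85 F [ 1.7  0.2 -0.8] M [ 0.196 -0.613  0.001] Fm [2.27 0.73] axis mom F: 0.071 M: 0.102 r 43.3 phi 299.6 z 167.5 q6 0.18
  TANG 2.33 RAD 0.49
```

Call:
{"fn": "servo_tool", "kwargs": {"commands": [[[205,-0.0003,0.0052,0.0004,0,0,7]]]}}

```text
clock: 24.93
position: [493.6, -14.2, 167.2]
ee_rot: [0.822, -0.57, 0.003, -0.004]
contact_force: [3.4, 2.1, -0.7]
gripper_width: 16.6
grasp_force: 2.2
```

```bash
python3 mm.py
```

```text
t 24.93 F [ 3.4  2.1 -0.7] M [ 0.711 -1.035  0.025] Fm [3.83 2.63] axis mom F: 0.195 M: 0.222 r 43.1 phi 294.6 z 167.2 q6 0.06
  TANG 4.58 RAD -0.8
```

Call:
{"fn": "servo_tool", "kwargs": {"commands": [[[205,-0.0002,0.0037,0.0003,0,0,5]]]}}

```text
clock: 25.02
position: [489.9, -15.5, 167.0]
ee_rot: [0.795, -0.606, 0.003, -0.004]
contact_force: [4.4, 1.9, -1.2]
gripper_width: 16.8
grasp_force: 2.5
```

```bash
python3 mm.py
```

```text
t 25.02 F [ 4.4  1.9 -1.2] M [ 0.448 -1.31   0.045] Fm [4.85 1.66] axis mom F: 0.249 M: 0.265 r 42.9 phi 289.4 z 167.0 q6 -0.03
  TANG 5.13 RAD 0.04
```

Call:
{"fn": "servo_tool", "kwargs": {"commands": [[[205,-0.0001,0.0023,0.0002,0,0,3]]]}}

```text
clock: 25.1
position: [487.7, -16.1, 166.9]
ee_rot: [0.779, -0.626, 0.003, -0.004]
contact_force: [5.3, 1.2, -3.2]
gripper_width: 16.9
grasp_force: 2.6
```

```bash
python3 mm.py
```

```text
t 25.1 F [ 5.3  1.2 -3.2] M [ 0.225 -1.405  0.034] Fm [5.21 0.83] axis mom F: 0.267 M: 0.258 r 42.8 phi 286.3 z 166.9 q6 -0.08
  TANG 5.23 RAD 0.67
```

Call:
{"fn": "servo_tool", "kwargs": {"commands": [[[205,-0.0001,0.0023,0.0002,0,0,3]]]}}

```text
clock: 25.18
position: [485.8, -16.5, 166.8]
ee_rot: [0.763, -0.646, 0.003, -0.004]
contact_force: [4.9, 0.7, -2.4]
gripper_width: 16.7
grasp_force: 2.8
```

```bash
python3 mm.py
```

```text
t 25.18 F [ 4.9  0.7 -2.4] M [ 0.147 -1.571  0.035] Fm [5.82 0.54] axis mom F: 0.244 M: 0.282 r 42.7 phi 283.7 z 166.8 q6 -0.14
  TANG 5.78 RAD 0.85
```

Call:
{"fn": "servo_tool", "kwargs": {"commands": [[[205,-0.0001,0.0023,0.0002,0,0,3]]]}}

```text
clock: 25.27
position: [483.7, -16.9, 166.6]
ee_rot: [0.746, -0.666, 0.003, -0.004]
contact_force: [6.2, -0.4, -2.0]
gripper_width: 16.6
grasp_force: 2.9
```

```bash
python3 mm.py
```

```text
t 25.27 F [ 6.2 -0.4 -2. ] M [-0.01  -1.623  0.033] Fm [ 6.01 -0.04] axis mom F: 0.288 M: 0.284 r 42.6 phi 280.9 z 166.6 q6 -0.19
  TANG 5.89 RAD 1.17
```

Call:
{"fn": "servo_tool", "kwargs": {"commands": [[[205,-0.0001,0.0023,0.0002,0,0,3]]]}}

```text
clock: 25.35
position: [481.6, -17.1, 166.5]
ee_rot: [0.728, -0.685, 0.003, -0.005]
contact_force: [6.5, -0.3, -2.9]
gripper_width: 17.0
grasp_force: 3.1
```

```bash
python3 mm.py
```

```text
t 25.35 F [ 6.5 -0.3 -2.9] M [-0.251 -1.728  0.032] Fm [ 6.4  -0.93] axis mom F: 0.304 M: 0.296 r 42.5 phi 278.0 z 166.5 q6 -0.24
  TANG 6.21 RAD 1.81
```

Call:
{"fn": "servo_tool", "kwargs": {"commands": [[[205,-0.0001,0.0023,0.0002,0,0,3]]]}}

```text
clock: 25.43
position: [479.4, -17.3, 166.3]
ee_rot: [0.71, -0.704, 0.003, -0.005]
contact_force: [7.8, -1.4, -2.0]
gripper_width: 17.0
grasp_force: 3.2
```

```bash
python3 mm.py
```

```text
t 25.43 F [ 7.8 -1.4 -2. ] M [-0.4   -1.827  0.062] Fm [ 6.77 -1.48] axis mom F: 0.388 M: 0.343 r 42.5 phi 275.0 z 166.3 q6 -0.3
  TANG 6.61 RAD 2.07
```

Call:
{"fn": "servo_tool", "kwargs": {"commands": [[[205,-0.0001,0.0023,0.0002,0,0,3]]]}}

```text
clock: 25.52
position: [477.2, -17.3, 166.2]
ee_rot: [-0.692, 0.722, -0.003, 0.005]
contact_force: [6.6, -2.8, -3.0]
gripper_width: 16.5
grasp_force: 3.4
```

```bash
python3 mm.py
```

```text
t 25.52 F [ 6.6 -2.8 -3. ] M [-0.674 -1.888 -0.006] Fm [ 6.99 -2.5 ] axis mom F: 0.268 M: 0.287 r 42.4 phi 272.0 z 166.2 q6 -0.35
  TANG 6.9 RAD 2.74
```

Pad force is now about 40 to 45 N, from both the moment rise (0.20 to 0.33 N m) and the angle since touch. I back off, open and retreat.

Call:
{"fn": "servo_tool", "kwargs": {"commands": [[[205,0,-0.003,0,0,0,0],[110,0,0,0,0,0,0],[110,0,0,0,0,0,0],[110,0,0,0,0,0,0],[110,0,0,-0.015,0,0,0],[110,0,0,-0.03,0,0,0],[110,0,0,-0.04,0,0,0],[110,0,0,-0.03,0,0,0]]]}}

```text
clock: 26.18
position: [476.5, -18.2, 281.9]
ee_rot: [-0.692, 0.721, -0.001, 0.001]
contact_force: [0.0, -0.1, -0.1]
gripper_width: 48.3
grasp_force: 0.0
```

Call:
{"fn": "servo_tool", "kwargs": {"commands": [[[110,0.03,0,-0.01,0,0,0],[110,0.03,0,0,0,0,0],[110,0.03,0,0,0,0,0],[110,0.03,0,0,0,0,0],[110,0,0,0,0,0,0],[110,0,0,0,0,0,0]]]}}

```text
clock: 26.68
position: [470.8, -139.0, 288.9]
ee_rot: [-0.691, 0.723, 0.0, 0.001]
contact_force: [0.8, -0.1, -0.4]
gripper_width: 48.7
grasp_force: 0.0
```

```bash
python3 - <<'E'
from h import *
from fit import cl,r as fr
st()
d=cams.get_image("side"); f=d["frame"].astype(int)
w=cams.get_image("wrist"); print([np.round(proj(w,cl(fr.x,x,-151,42),True)) for x in(-8,8)])
cv2.imwrite("pics/end.png",np.hstack([cv2.resize(d["frame"][150:250,225:325],(384,384),interpolation=cv2.INTER_CUBIC),w["frame"][:,64:448]]))
E
```

```text
t 26.68 pos [ 470.8 -139.   288.9] R [[-0.044, -0.999, 0.001], [-0.999, 0.044, 0.002], [-0.002, -0.001, -1.0]] F [ 0.8 -0.1 -0.4] M [ 0.02  0.02 -0.03] w 48.7 g 0.0 q [ 0.04  0.11 -0.21 -0.   -1.24 -0.09]
[array([296., 171.]), array([285., 167.])]
```

```bash
python3 - <<'E'
from h import *
from fit import cl,r as fr
w=cams.get_image("wrist"); f=w["frame"].astype(int)
for y in (-170,-160,-156,-153,-150,-147,-140,-120,-100):
    print(y,[int(f[int(round(v)),int(round(u))].min()) for u,v in (proj(w,cl(fr.x,x,y,42),True) for x in(-14,-11,-8,-5,0,5,8,11,14))])
print(ticket.job_done())
E
```

```text
-170 [0, 0, 0, 0, 0, 18, 24, 19, 18]
-160 [0, 0, 0, 0, 0, 0, 10, 11, 10]
-156 [0, 0, 0, 0, 0, 8, 12, 8, 15]
-153 [0, 0, 0, 0, 44, 43, 44, 7, 11]
-150 [0, 0, 0, 162, 136, 125, 96, 12, 19]
-147 [0, 0, 83, 237, 238, 132, 76, 9, 15]
-140 [0, 0, 7, 236, 238, 175, 100, 12, 21]
-120 [0, 0, 92, 235, 242, 142, 83, 16, 16]
-100 [24, 15, 35, 162, 190, 140, 95, 29, 22]
the job is handed in; nothing more can be done
None
```

The solder bar is in the channel against the end stop, gripped at an estimated 40–45 N (from the turning moment and the angle since touch). The arm has let go and is clear, and the job was handed in at about 27 s; no verdict came back.

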